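# Pin the printed bracket and show it to the inspection camera

## Robot

A 6-joint arm with a two-finger parallel gripper is mounted at the origin on the work surface. World frame = base frame: x ahead of the robot, y to its left, z up, the work surface at z = 0. Lengths are in mm, angles in rad, forces in N, time in s.
With the tool pointing down it reaches from about 400 to 825 mm from the base axis. Payload 7 kg.
Tool frame: the origin (TCP) lies at the very end of the fingers, on their centre line; the grasp point (between the pads) lies 19 mm behind it; z points along the fingers, y is the direction in which the jaws open and shut (so a half turn about z gives the same grasp; the last joint's range is limited). The gripper opens to 88 mm and grips with 3 to 60 N. Pads are 19 mm wide; open, the fingers measure 130 mm over their backs; the gripper's body (78 mm by 193 mm) begins 47 mm behind the grasp point.
Start: joints at [1.468, 0.359, 0.012, 0, -1.224, -0.288], TCP at [257.133, 624.081, 196.461] pointing down, gripper open.
Joint ranges: [-3.07, 3.07], [-1.43, 2.12], [-1.02, 1.25], [-3.03, 1.67], [-3.05, -0], [-3.03, 3.03]. Speed limits (rad/s): [2.39, 2.39, 3.01, 3.14, 3.14, 3.14].

## Interface

Orientations are given as a unit quaternion [x, y, z, w].
In Python, from plant import bot gives the robot as it stands. Calls block until the motion is done:
- bot.move_ptp(position, orientation): joint-space move of the TCP to a pose.
- bot.line_to(position, velocity=150, ori=None): straight line of the TCP; ori=None keeps the orientation; velocity is the mean speed in mm/s.
- bot.move_joints(angles): joint-space move.
- bot.move_gripper(opening, force=None): finger opening in mm; force is the grip in N (None keeps the last); returns when the fingers have stopped.
- bot.pause(seconds).
- bot.solve_ik(position, orientation): joint angles nearest the present ones, or None.
- bot.read_state(): the state.
- bot.camera(name): name is "side" or "top"; returns the picture (384x512x3 uint8, red, green, blue); there is no depth.
- bot.get_calibration(name): a dict with "fx", "fy", "cx", "cy" (pixels), "view" (4x4, takes a point from world to camera coordinates). Camera axes: x right, y up, looking along -z (the intrinsics and any distortion apply to the point x, -y, -z); pixel columns grow to the right and rows downward; lengths in mm; the calibration is good to about 2 mm. A picture is of the moment at which its call begins. get_calibration takes no time and is no camera call.
A pose or a line that the arm cannot do raises bot.Unreachable and nothing moves.
- bot.close_job(): hands the job in, once; it reports no verdict.
The state is a dict: "t": time; "joint_pos": joint angles; "qvel": joint speeds; "tau": joint torques, N m; "tcp_pos": TCP position; "eef_rot": TCP orientation; "contact_force": force on the tool from outside, world axes, zero at the start; "moment": the same for the moment, N m; "width": finger opening in mm.
Only numpy, scipy, OpenCV 4.12 (cv2) and the standard library are available. Lean on these libraries where they do the work, as an engineer would, in place of code of your own. Each camera call takes 0.05 s, during which the arm holds its last target. There are 200 camera calls.

## Task

Take the red-headed steel pin out of the plywood block and push it down through the eye of the green bracket standing on the yellow plate, until its head is fully home. Then pick the bracket up by its upright web, pin still in it, and hold it upright in front of the inspection camera: eye end pointing straight at the lens, the eye 110 mm in front of the glass (above the yellow ring on the base), the bracket's top level with the middle of the lens. Finish holding it there, still, without letting go or setting it down; do not knock the camera or its stand, and leave the spool, tape and screwdriver alone.

Things in the scene. Friction and masses are not known exactly. Their poses are not given: they have to be found in the camera images.
- plate: Yellow square print plate lying fixed on the bench, 190 x 190 x 6 mm thick. Origin: centre of its underside.
- bracket: Loose green bracket, about 0.12 kg, upright on the plate (underside at z = 6 mm). Foot x -45..90, 40 wide, 6 mm thick; upright web x -45..45, 14 mm thick (y), top 50 mm above the underside: grasp it here from above; level lug x 45..90, 36 wide, 8 thick, top flush with the web's, with the eye in it and 36 mm free below. Origin: underside, below the web's middle; x to the eye end, z up.
- eye (a point): Centre of the eye's mouth on the lug's top face, at x 67.5, y 0, z 50 mm in the bracket's frame, same axes. The eye is a vertical through hole of 11 mm diameter.
- rack: Plywood block fixed on the bench, 70 x 70 x 46 mm high, with one vertical 10 mm through hole in its middle, in which the pin stands. Origin: centre of its underside.
- pin: Loose pin, about 35 g: steel shank 8 mm diameter, 40 mm long with a tapered tip, under a red cylindrical head 18 mm diameter, 34 mm high. Starts upright in the block, head's underside on the block's top at z = 46 mm. Origin: the shank's tip; z runs up the pin (head from 40 to 74 mm).
- collar (a point): Centre of the underside of the pin's head, 40 mm above the tip. It coincides with the eye point when the pin is fully home.
- stand: Fixed stand: dark base 250 x 120 x 8 mm (x -210..40) with a yellow ring 44 mm across at x = -155; aluminium mast 18 mm thick, 338 mm high, at x = 20; on it a white camera head 50 x 64 x 50 mm with a black lens. Origin: underside of the base. x runs level from the ring to the mast, i.e. from the shown part towards the camera (the lens looks along -x); z up.
- lens (a point): Middle of the lens's front glass; same axes as the stand. The height of the camera head on the mast differs from run to run (lens 170 to 240 mm above the bench).
- show (a point): The point in the air where the eye is to be held: 110 mm in front of the glass on the lens's axis, above the yellow ring; same axes as the stand. With the bracket held right, its x axis points along the stand's x axis.
- spool: Bystander: spool of white filament with black flanges lying flat, 160 mm diameter, 60 mm high. Origin: centre of its underside.
- tape: Bystander: amber roll of tape lying flat, 90 mm diameter, 24 mm high. Origin: centre of its underside.
- driver: Bystander: screwdriver with a blue handle lying on the bench, 170 mm long. Origin: below its middle.
There are look-alikes about, which are no part of the job. Of the things shaped like the bracket, the green one is meant.

How it is judged (in metres and radians):
On the way:
1. the pin is fully home in the eye while the bracket stands on the plate (distance between collar and eye below 0.005 m and angle between the z axis of pin and the z axis of bracket, either way round below 0.15 rad and height (world z) of bracket below 0.01 m and angle between bracket's own z axis and vertical below 0.1 rad), for 0.2 s.
At the end, for the whole second after the job is handed in: Still held in the fingers, at rest, not propped on the stand: eye within 20 mm of the show point, bracket upright and in line with the lens axis within 10 degrees, eye end towards the lens, pin still home (head within 6 mm of the eye's mouth) (distance between eye and show below 0.02 m and angle between bracket's own z axis and vertical below 0.175 rad and angle between the x axis of bracket and the x axis of stand, either way round below 0.175 rad and x of bracket in the frame of show below -0.03 m and distance between collar and eye below 0.006 m and angle between the z axis of pin and the z axis of bracket, either way round below 0.2 rad and contact force between the fingers and bracket above 2 N and contact force between each of bracket, pin and stand below 0.1 N and linear speed of bracket below 0.02 m/s); the arm keeps its last pose, push and grip.
It fails at once if the camera or its stand is knocked (more than 5 N) (contact force between anything else and stand above 5 N).
It fails at once if the spool, tape roll or screwdriver is moved more than 20 mm (distance of any of spool, tape, driver from where it was at the start of the episode above 0.02 m).
It also fails if it takes over 64 s, if anything falls off the work surface, if the arm or the gripper's body presses on something with over 40 N, if the wrist force passes 120 N, or if a joint passes its speed limit or range.

## Working session

There is one attempt and no reset: what is moved stays moved. The work goes in short steps, each a Python script; the robot and the scene stay as the last script left them, time stands still between calls to the robot, and variables do not carry over. Pictures are saved under pics/ and viewed, about 8 in all and at most 12, crops included, and the job is handed in when it is done.

```bash
mkdir -p pics; ls
python3 - <<'E'
from plant import bot
import cv2,numpy as np
for n in("side","top"):
    cv2.imwrite(f"pics/{n}0.png",cv2.resize(bot.camera(n)[...,::-1],(768,576),interpolation=cv2.INTER_CUBIC))
    c=bot.get_calibration(n); print(n,{k:(np.round(v,3).tolist()) for k,v in c.items()})
print(bot.read_state())
E
```

```text
pics
side {'fx': 392.143, 'fy': 392.143, 'cx': 249.531, 'cy': 192.588, 'view': [[0.786, -0.619, -0.004, -416.297], [0.468, 0.59, 0.657, -289.529], [-0.404, -0.518, 0.754, -1043.133], [0.0, 0.0, 0.0, 1.0]]}
top {'fx': 413.701, 'fy': 413.701, 'cx': 257.473, 'cy': 191.124, 'view': [[0.085, -0.996, -0.004, -46.772], [0.976, 0.083, 0.199, -530.89], [-0.198, -0.02, 0.98, -1218.083], [0.0, 0.0, 0.0, 1.0]]}
{'t': 0.1, 'joint_pos': array([ 1.46810132e+00,  3.59288570e-01,  1.11739464e-02, -2.87202211e-04,
       -1.22411415e+00, -2.88121772e-01]), 'qvel': array([-0.00148509, -0.00216138,  0.00197455, -0.00010345,  0.00113141,
        0.00174652]), 'tau': array([-1.50551237e-03, -5.84165347e+01,  2.93751669e+01,  7.01561987e+00,
        1.01766887e-02, -3.95535449e-05]), 'tcp_pos': array([256.97768607, 623.65804691, 195.64773814]), 'eef_rot': array([ 9.80958701e-01, -1.94215076e-01, -6.81343349e-05,  7.25647542e-04]), 'contact_force': array([ 0.55572959, -0.30332522,  0.20813347]), 'moment': array([0.05309914, 0.0278057 , 0.02467546]), 'width': 87.48602119391842}
```

View pics/side0.png

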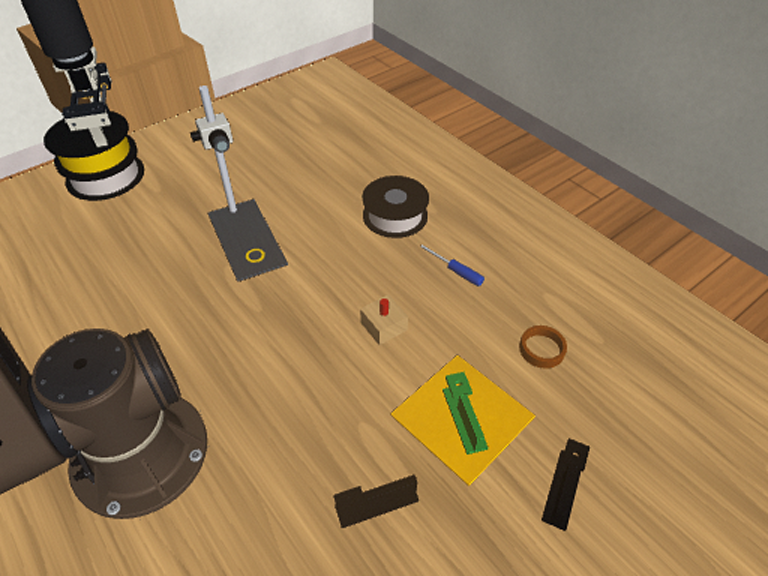

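View pics/top0.png

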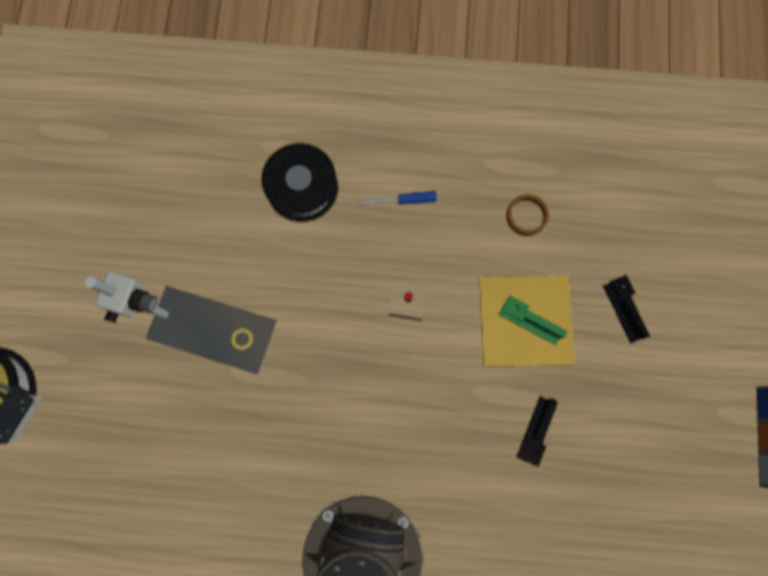

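The side view shows three bracket shapes: the green one at (463,415) on the yellow plate and black ones at (376,500) and (567,485). The green one fits by colour and plate. The pin is at (384,306), the camera at (215,138) and the ring at (255,256). I'll enlarge these to confirm the bracket and to measure.

```bash
cat > h.py <<'E'
from plant import bot
import cv2,numpy as np
from scipy.optimize import least_squares
from scipy.spatial.transform import Rotation as R
def cal(n):
    c=bot.get_calibration(n); return np.array([[c['fx'],0,c['cx']],[0,c['fy'],c['cy']],[0,0,1.]])@np.diag([1,-1,-1.])@np.array(c['view'])[:3]
def tri(s,t):
    P=[cal('side'),cal('top')]
    X=cv2.triangulatePoints(P[0],P[1],np.array(s,float).reshape(2,1),np.array(t,float).reshape(2,1)).ravel(); X=X[:3]/X[3]
    return X,[np.round(proj(n,X)-q,1) for n,q in(('side',s),('top',t))]
def proj(n,X):
    q=cal(n)@np.r_[X,1]; return q[:2]/q[2]
def onz(n,p,z):
    P=cal(n); H=np.c_[P[:,0],P[:,1],P[:,2]*z+P[:,3]]; q=np.linalg.solve(H,np.r_[p,1]); return q[:2]/q[2]
def mosaic(name,items,ims):
    M=np.full((600,800,3),90,np.uint8)
    for cam,x0,y0,w,h,s,X,Y in items:
        k=cv2.resize(ims[cam][y0:y0+h,x0:x0+w,::-1],None,fx=s,fy=s,interpolation=cv2.INTER_CUBIC)
        for i in range(0,w,10):
            cv2.line(k,(i*s,0),(i*s,6),(255,255,255),1); cv2.putText(k,str(x0+i),(i*s,16),0,.35,(255,255,255),1)
        for i in range(10,h,10):
            cv2.line(k,(0,i*s),(6,i*s),(255,255,255),1); cv2.putText(k,str(y0+i),(8,i*s+4),0,.35,(255,255,255),1)
        k=k[:600-Y,:800-X]; M[Y:Y+k.shape[0],X:X+k.shape[1]]=k
    cv2.imwrite(name,M)
def down(yaw): # jaw axis direction yaw (rad) in world, tool pointing down
    y=np.array([np.cos(yaw),np.sin(yaw),0]); z=np.array([0,0,-1.]); return R.from_matrix(np.c_[np.cross(y,z),y,z]).as_quat()
E
python3 - <<'E'
from h import *
I={n:bot.camera(n) for n in("side","top")}
mosaic("pics/m1.png",[("side",290,245,40,62,8,0,0),("top",328,193,54,40,8,324,0),("side",240,195,32,32,8,324,330),("top",260,186,26,32,8,584,330)],I)
mosaic("pics/m2.png",[("side",125,50,70,140,4,0,0),("top",54,178,130,74,4,284,0),("side",125,70,35,35,8,284,310),("top",76,180,30,35,8,568,310)],I)
E
```

```text
(no output)
```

View pics/m1.png

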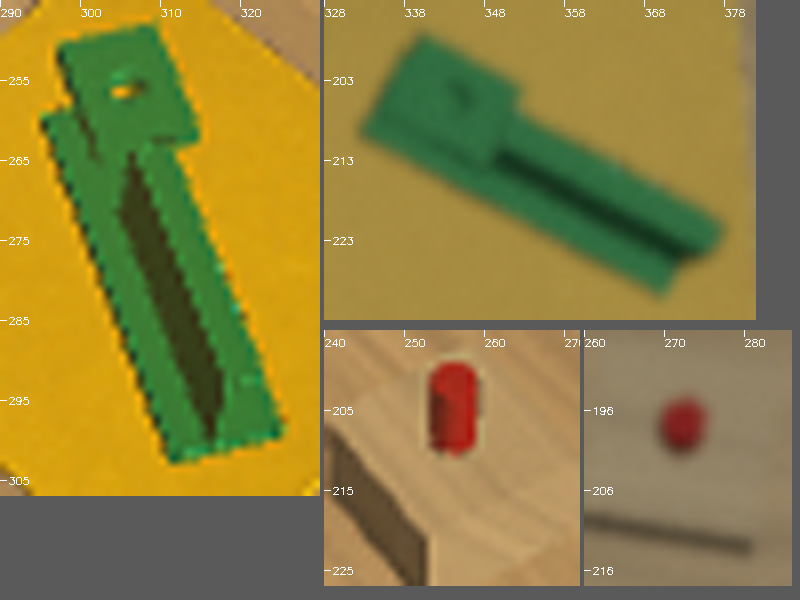

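View pics/m2.png

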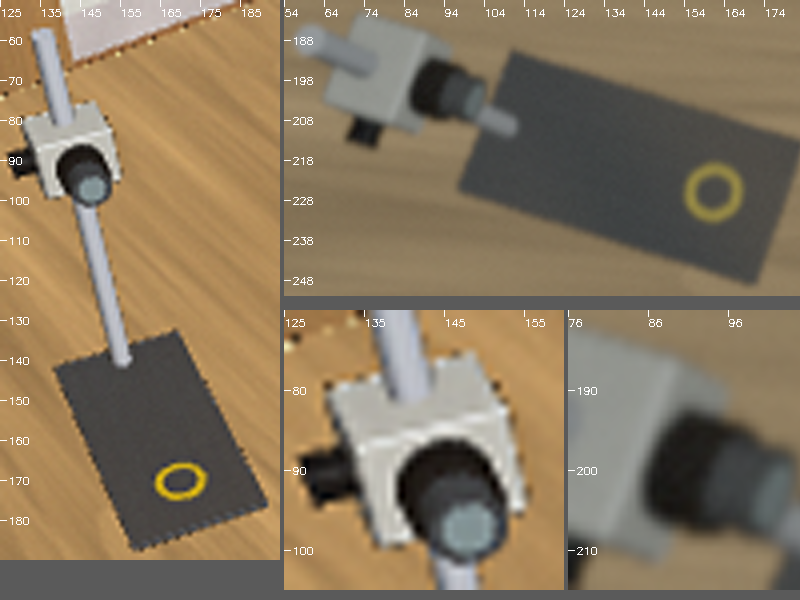

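The crop confirms the green bracket, with its eye at side (305.5,256) and top (344.5,205). The red pin head is at side (256,204) and top (272,198). On the stand, the ring is at side (170,170) and top (161,225.5), and the glass is at side (147.5,96.6) and top (101.4,202.7). Next I'll fit the bracket and pin by silhouette and the stand by its points.

```bash
cat >> h.py <<'E'
from scipy.optimize import minimize
def box(a,b): return np.array([[x,y,z] for x in(a[0],b[0]) for y in(a[1],b[1]) for z in(a[2],b[2])],float)
def cyl(r,z0,z1):
    t=np.linspace(0,2*np.pi,24,endpoint=False); return np.r_[[[r*np.cos(a),r*np.sin(a),z] for a in t for z in(z0,z1)]]
BR=[box((-45,-20,0),(90,20,6)),box((-45,-7,0),(45,7,50)),box((45,-18,42),(90,18,50))]
HEAD=[cyl(9,40,74)]
def sil(n,parts,T,S=8,roi=None):
    x0,y0,x1,y1=roi; m=np.zeros(((y1-y0)*S,(x1-x0)*S),np.uint8); P=cal(n)
    for p in parts:
        q=np.c_[T(p),np.ones(len(p))]@P.T; q=(q[:,:2]/q[:,2:]+.5-[x0,y0])*S
        cv2.fillConvexPoly(m,cv2.convexHull(np.round(q).astype(np.int32)),255)
    return cv2.resize(m,(x1-x0,y1-y0),interpolation=cv2.INTER_AREA)/255.
def fit(parts,masks,p0,yaw=True):
    """masks: {cam:(soft mask, roi)}; returns x,y,z(,yaw) and IoU"""
    def T(p):
        Rz=R.from_euler('z',p[3] if yaw else 0).as_matrix(); return lambda X:X@Rz.T+p[:3]
    def iou(p): return [ (lambda s:np.minimum(s,m).sum()/np.maximum(s,m).sum())(sil(n,parts,T(p),8,roi)) for n,(m,roi) in masks.items()]
    st=np.array([8,8,8,.15])[:len(p0)]
    for k in range(3):
        sx=np.vstack([p0]+[p0+st/3**k*np.eye(len(p0))[i] for i in range(len(p0))])
        r=minimize(lambda p:-sum(iou(p)),p0,method='Nelder-Mead',options=dict(initial_simplex=sx,maxiter=300,xatol=.05,fatol=1e-5)); p0=r.x
    return p0,iou(p0)
def gmask(im,roi,kind):
    x0,y0,x1,y1=roi; h=im[y0:y1,x0:x1].astype(int); r,g,b=h[...,0],h[...,1],h[...,2]
    m={'green':(g>r+8)|((r+g<170)&(b<60)),'red':(r>1.8*g)&(r>50)}[kind].astype(np.uint8)
    n,l,s,_=cv2.connectedComponentsWithStats(m); return (l==1+np.argmax(s[1:,4])).astype(float)
E
python3 - <<'E'
from h import *
I={n:bot.camera(n) for n in("side","top")}
e,r=tri((305.3,255.5),(344.5,205)); print('eye',e,r)
ro={'side':(288,240,332,310),'top':(326,190,385,236)}
e0,r0=tri((305,275),(355,213))
mk={n:(gmask(I[n],ro[n],'green'),ro[n]) for n in ro}
d=proj('top',e) ; 
best=max((fit(BR,mk,np.array([e[0]-67*np.cos(a),e[1]-67*np.sin(a),6,a])) for a in (1.7,2.0,2.3)),key=lambda q:sum(q[1]))
print('bracket',best); p=best[0]
print('eye from fit',p[0]+67.5*np.cos(p[3]),p[1]+67.5*np.sin(p[3]),p[2]+50)
rp={'side':(244,190,268,218),'top':(260,184,284,210)}
mk={n:(gmask(I[n],rp[n],'red'),rp[n]) for n in rp}
h,_=tri((256,204),(272,198)); print('head',h)
print('pin',fit(HEAD,mk,np.array([h[0],h[1],6.]),False))
# stand
C=np.array([[40,-60],[40,60],[-210,60],[-210,-60],[-155,0]])
S=np.array([(169.1,132.1),(138.1,141.6),(158.4,187.1),(191.6,175.9),(169.9,170.1)])-.4
Tt=np.array([(110.6,190.1),(97.1,224.6),(171.6,248.9),(184.2,213.),(160.9,225.6)])-.4
for s,t in zip(S,Tt): print(np.round(tri(s,t)[0],1))
def pts(p,sg): 
    c,s=np.cos(p[2]),np.sin(p[2]); X=C*[1,sg]; return np.c_[X@np.array([[c,s],[-s,c]])+p[:2],np.full(5,p[3])]
for sg in(1,-1):
    best=min((least_squares(lambda p:np.r_[[proj('side',x)-s for x,s in zip(pts(p,sg),S)],[proj('top',x)-s for x,s in zip(pts(p,sg),Tt)]].ravel(),[500,400,a,8]) for a in(-2.5,-1,.5,2)),key=lambda r:r.cost)
    print('stand',sg,best.x,best.cost,np.round(best.fun,1)) if best.cost<100 else None
    if best.cost<100: p=best.x
print('lens',tri((147.5,96.6),(101.4,202.7)))
for x in(-45,-155): print(x,p[:2]+x*np.array([np.cos(p[2]),np.sin(p[2])]))
E
```

```text
eye [ 511.55274752 -269.08048015   57.1124632 ] [array([ 0., -0.]), array([-0.,  0.])]
bracket (array([ 486.31339496, -329.13521663,    3.18178508,    1.14546536]), [np.float64(0.9447910182815779), np.float64(0.9124917038314342)])
eye from fit 514.1653988596677 -267.64931679354044 53.18178508407468
head [514.67941684 -48.36223533  64.32264225]
pin (array([516.2966974 , -46.79095326,   4.24023181]), [np.float64(0.9103359475594055), np.float64(0.6027181406342328)])
[507.6 467.3   9.3]
[393.  493.9   6.9]
[339.  251.4   3. ]
[454.1 226.    2.9]
[408.3 293.3   6.4]Traceback (most recent call last):
  File "<stdin>", line 23, in <module>
  File "<stdin>", line 23, in <genexpr>
    return func(*args, **kwargs)
    result = trf(vector_fun.fun, vector_fun.jac, x0, f0, J0, lb, ub, ftol, xtol,
                 gtol, max_nfev, x_scale, loss_function, tr_solver,
                 tr_options.copy(), verbose, callback=callback_wrapped)
    return trf_no_bounds(
        fun, jac, x0, f0, J0, ftol, xtol, gtol, max_nfev, x_scale,
        loss_function, tr_solver, tr_options, verbose, callback=callback
[... 703 characters left out ...]
f_evals]
                                    ^^^^^^^
    f = np.atleast_1d(self.fun(x, *self.args, **self.kwargs))
                      ~~~~~~~~^^^^^^^^^^^^^^^^^^^^^^^^^^^^^^
    return np.atleast_1d(self.fun(x))
                         ~~~~~~~~^^^
    return self.f(x, *self.args, **self.kwargs)
           ~~~~~~^^^^^^^^^^^^^^^^^^^^^^^^^^^^^^
  File "<stdin>", line 23, in <lambda>
  File "h.py", line 12, in proj
    q=cal(n)@np.r_[X,1]; return q[:2]/q[2]
      ~~~^^^
  File "h.py", line 6, in cal
    c=bot.get_calibration(n); return np.array([[c['fx'],0,c['cx']],[0,c['fy'],c['cy']],[0,0,1.]])@np.diag([1,-1,-1.])@np.array(c['view'])[:3]
ValueError: time passes only in moves, steps and waits
```

```bash
sed -i 's/^def cal(n):/import functools\n@functools.lru_cache(None)\ndef cal(n):/; s/(r>1.8\*g)&(r>50)/(r>1.5*g)\&(r>45)/' h.py
cat >> h.py <<'E'
def fitz(parts,masks,p0,yaw,z):
    q=lambda p:np.r_[p[:2],z,p[2:]]
    def T(p):
        Rz=R.from_euler('z',p[3] if yaw else 0).as_matrix(); return lambda X:X@Rz.T+p[:3]
    f=lambda p:-sum((lambda s:np.minimum(s,m).sum()/np.maximum(s,m).sum())(sil(n,parts,T(q(p)),8,roi)) for n,(m,roi) in masks.items())
    st=np.array([5,5,.1])[:len(p0)]
    for k in range(2): r=minimize(f,p0,method='Nelder-Mead',options=dict(initial_simplex=np.vstack([p0,p0+np.diag(st/3**k)]),xatol=.05,fatol=1e-5)); p0=r.x
    return np.round(p0,3),-r.fun
E
python3 - <<'E'
from h import *
I={n:bot.camera(n) for n in("side","top")}
def M(ro,k): return {n:(gmask(I[n],ro[n],k),ro[n]) for n in ro}
mb=M({'side':(288,240,332,310),'top':(326,190,385,236)},'green'); mp=M({'side':(244,190,268,218),'top':(260,184,284,210)},'red')
for lab,ks in(('both',('side','top')),('side',('side',)),('top',('top',))):
    b,v=fitz(BR,{k:mb[k] for k in ks},np.array([486,-329,1.145]),True,6); print(lab,'br',b,v,'eye',b[:2]+67.5*np.array([np.cos(b[2]),np.sin(b[2])]))
    print(lab,'pin',fitz(HEAD,{k:mp[k] for k in ks},np.array([516.,-47]),False,6))
C=np.array([[40,-60],[40,60],[-210,60],[-210,-60],[-155,0]])
S=np.array([(169.1,132.1),(138.1,141.6),(158.4,187.1),(191.6,175.9),(169.9,170.1)])-.4
Tt=np.array([(110.6,190.1),(97.1,224.6),(171.6,248.9),(184.2,213.),(160.9,225.6)])-.4
def pts(p): 
    c,s=np.cos(p[2]),np.sin(p[2]); return np.c_[C@np.array([[c,s],[-s,c]])+p[:2],np.full(5,8)]
r=least_squares(lambda p:np.r_[[proj('side',x)-s for x,s in zip(pts(p),S)],[proj('top',x)-s for x,s in zip(pts(p),Tt)]].ravel(),[440,440,1.35])
p=r.x; print('stand',p,r.cost,np.round(r.fun,1))
print('lens',tri((147.5,96.6),(101.4,202.7)))
for x in(-45,-155): print(x,p[:2]+x*np.array([np.cos(p[2]),np.sin(p[2])]))
E
```

```text
both br [ 485.186 -329.735    1.147] 1.8542626094821313 eye [ 512.9436126  -268.20642987]
both pin (array([515.652, -47.175]), np.float64(1.6255044857329226))
side br [ 485.205 -330.452    1.144] 0.9448658096267507 eye [ 513.14707313 -269.00697946]
side pin (array([515.223, -47.93 ]), np.float64(0.9371591040965535))
top br [ 485.064 -328.654    1.148] 0.9200467025630513 eye [ 512.76007016 -267.09770302]
top pin (array([515.617, -47.173]), np.float64(0.70122970978849))
stand [441.69177862 442.01722731   1.35080588] 1.590400565050473 [ 0.1  0.1 -0.  -0.2 -0.6 -0.5  0.3 -0.7  0.1  0.2  0.1 -0.6 -0.4  0.7
  0.   0.5  0.3 -0.2  0.7  0.1]
lens (array([430.98414808, 396.34048196, 239.74697761]), [array([-0.2,  0. ]), array([ 0.1, -0.2])])
-45 [431.87186502 398.1017483 ]
-155 [407.86763179 290.7527996 ]
```

The pieces agree: the bracket's eye is at about (513,-268), the pin at (515.5,-47.5), and the lens at (432,397,240), which is the top of its stated range. The stand yaw is 1.351, and the fit residuals are below 1 px. The sweep from the start pose would pass near the camera, so I'll rise and pull in first.

Run:
```python
from h import *
cur=bot.read_state()['joint_pos']
for lab,xy,z,a in(('pin',(515.5,-47.5),54,1.147),('eye',(513,-268),64,1.147),('br',(487,-325),20,1.147),('show',(394.5,230),204,1.351)):
    for s in(1,-1):
        q=bot.solve_ik(list(xy)+[z],list(down(a+s*np.pi/2))); print(lab,s,None if q is None else np.round(q,2))
```

```text
pin 1 [ 0.29  0.24 -0.52  0.   -0.81 -0.71]
pin -1 [ 0.29  0.24 -0.52  0.   -0.81  2.43]
eye 1 [-0.14  0.32 -0.37  0.   -0.87 -0.28]
eye -1 [-0.14  0.32 -0.37  0.   -0.87  2.86]
br 1 [-0.25  0.38 -0.4   0.   -0.78 -0.17]
br -1 [-0.25  0.38 -0.4   0.   -0.78  2.97]
show 1 [ 0.96 -0.02 -0.43  0.   -1.15 -1.18]
show -1 [ 0.96 -0.02 -0.43  0.   -1.15  1.96]
```

Run:
```python
from h import *
q=list(down(1.147+np.pi/2))
s=bot.read_state(); p=s['tcp_pos']
bot.line_to([p[0],p[1],330],250)
bot.line_to([170,400,330],300)
bot.move_gripper(60,25)
bot.move_ptp([515.5,-47.5,150],q)
bot.line_to([515.5,-47.5,54],100)
print(bot.read_state()['contact_force'])
bot.move_gripper(0,30)
s=bot.read_state(); print(s['t'],s['tcp_pos'],s['width'],s['contact_force'])
I={n:bot.camera(n) for n in("side","top")}
mosaic("pics/m3.png",[("side",210,140,80,90,4,0,0),("top",225,150,80,80,4,330,0)],I)
```

```text
[ 0.4300744  -0.04791521  0.21024672]
7.05 [515.49493705 -47.48991794  53.99788784] 0.27761370218445414 [-0.2944497  -0.74008496  0.33392731]
```

View pics/m3.png

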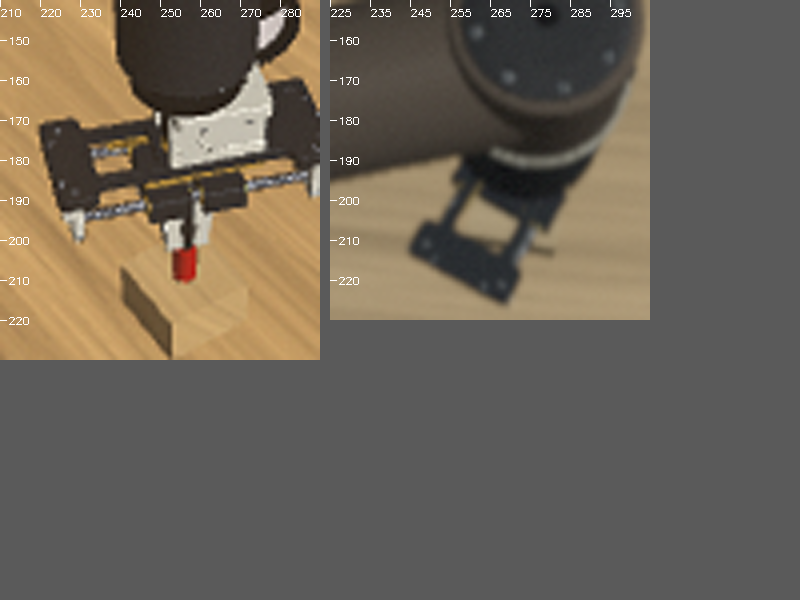

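Run:
```python
from h import *
for z in(46,54,80,90,100): print(z,proj('side',[515.5,-47.5,z]),proj('top',[515.5,-47.5,z]))
print({k:v for k,v in bot.get_calibration('side').items() if k not in('view',)})
I={n:bot.camera(n) for n in("side",)}
mosaic("pics/m4.png",[("side",236,180,46,50,12,0,0)],I)
```

```text
46 [255.41863595 207.67993602] [271.82914297 198.35852749]
54 [255.4373545 206.017982 ] [271.90857049 197.88260209]
80 [255.49952581 200.4980096 ] [272.17364096 196.29431416]
90 [255.5239975  198.32525388] [272.2785126  195.66592902]
100 [255.54878947 196.12406198] [272.38506716 195.02745983]
{'fx': 392.14343394628025, 'fy': 392.14343394628025, 'cx': 249.53149089413873, 'cy': 192.58779243402483}
```

View pics/m4.png

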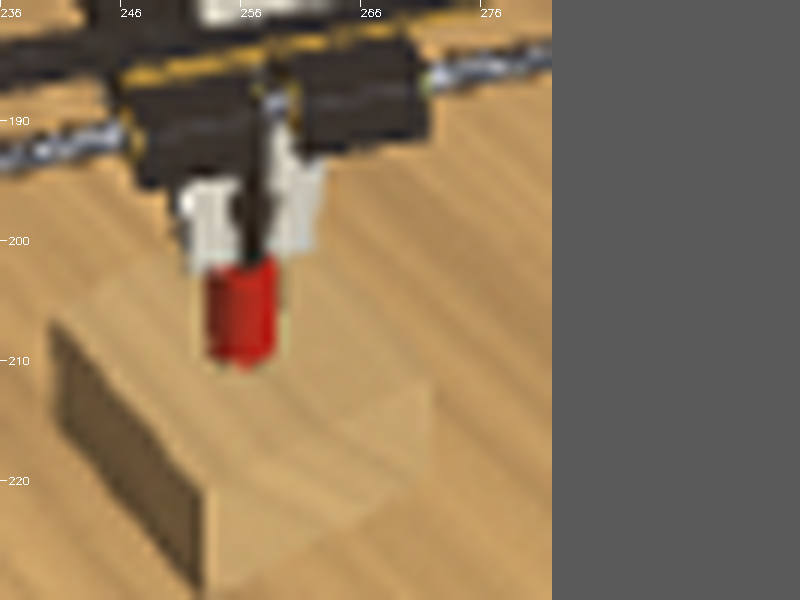

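The fingers closed fully (width 0.3), so they missed. Their tips appear at side row ~202.5, over the head's upper edge, but TCP z=54 should appear at row 206. I'll compare the reported TCP with the picture in free space, using the start image as well.

Run:
```python
from h import *
def tips(tag,s):
    Rm=R.from_quat(s['eef_rot']).as_matrix(); 
    for k in(-1,0,1): print(tag,k,np.round(proj('side',s['tcp_pos']+k*Rm[:,1]*s['width']/2),1))
tips('start',dict(eef_rot=[.980958701,-.194215076,0,0],tcp_pos=np.array([257,623.7,195.6]),width=87.5))
s=bot.read_state(); p=s['tcp_pos']
bot.move_gripper(70)
A=bot.camera('side'); tips('open',bot.read_state())
bot.line_to([p[0],p[1],150],150)
B=bot.camera('side'); tips('up',bot.read_state())
S=cv2.resize(cv2.imread('pics/side0.png'),(512,384),interpolation=cv2.INTER_AREA)[...,::-1]
mosaic("pics/m5.png",[("a",225,165,64,50,6,0,0),("b",225,140,64,75,6,400,0),("s",30,60,64,50,6,0,302)],dict(a=A,b=B,s=S))
print(bot.read_state()['t'])
```

```text
start -1 [71.6 88.3]
start 0 [71.4 95.5]
start 1 [ 71.2 103. ]
open -1 [266.6 203.8]
open 0 [255.4 206. ]
open 1 [244.2 208.2]
up -1 [267.4 182.9]
up 0 [255.5 185.1]
up 1 [243.4 187.3]
9.3167
```

View pics/m5.png

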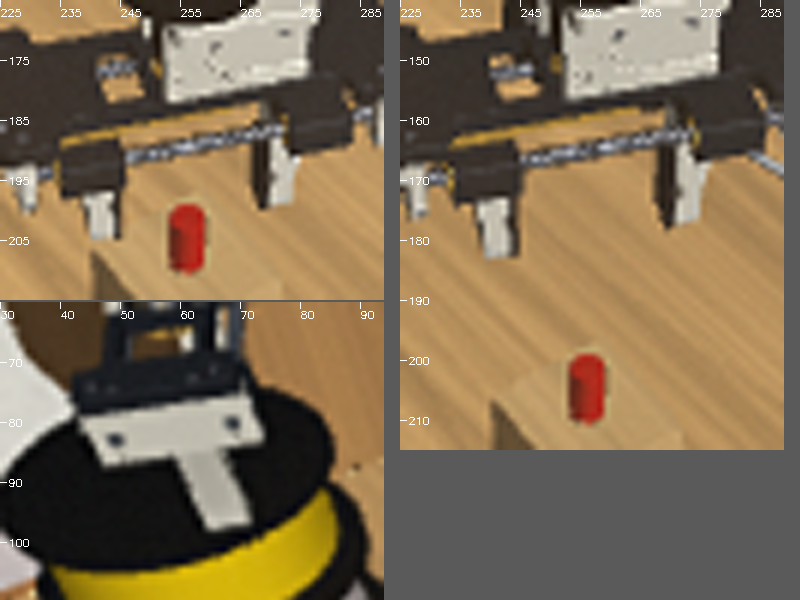

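In free space the drawn fingertips sit about 4.5 rows higher than the reported TCP in all three poses, and allowing for the front edge that is 20–30 mm. The closed fingers also ended up on top of the head without touching it. So the real fingertips seem to be well above the stated TCP. I'll measure the offset by touching the block's top (z=46) with the fingers straddling the pin.

Run:
```python
from h import *
bot.move_gripper(46)
bot.line_to([515.5,-47.5,50],150)
f0=bot.read_state()['contact_force']
z=50
while z>8:
    step=4 if z>30 else 1
    z-=step; bot.line_to([515.5,-47.5,z],40)
    f=bot.read_state()['contact_force']-f0
    if np.linalg.norm(f)>2.5: break
print(z,f,bot.read_state()['t'],bot.read_state()['tcp_pos'])
A=bot.camera('side')
mosaic("pics/m6.png",[("a",225,165,70,66,9,0,0)],dict(a=A))
```

```text
16 [ 0.22931589 -1.07544466  3.8199924 ] 15.5333 [515.6827277  -47.46238417  16.22943219]
```

View pics/m6.png

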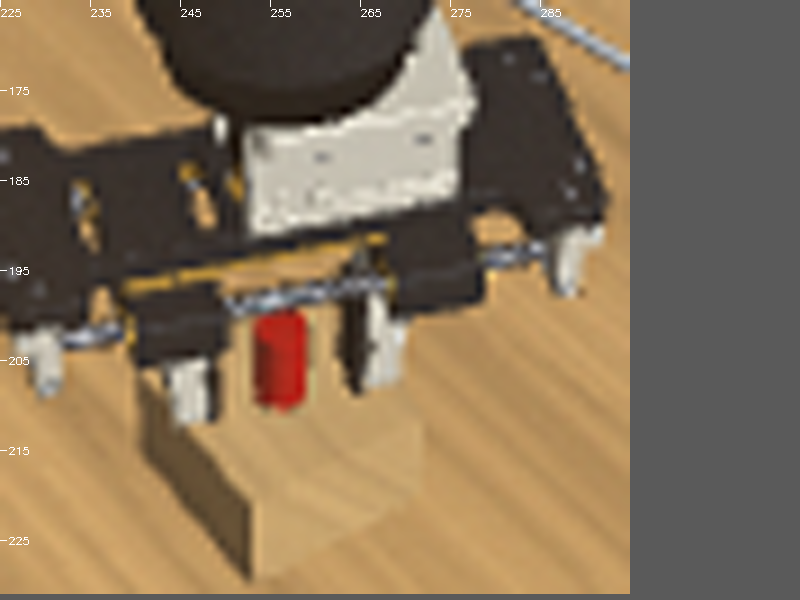

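The touch came at reported z=16.2 on a 46 mm block, so the fingertips really end 30 mm behind the stated TCP, and the picture shows them standing on the block around the pin. I'll apply +30 mm everywhere, grasp the head, carry it over the eye and look.

```bash
cat >> h.py <<'E'
OFF=29.8   # real finger end lies this far above the reported TCP (touch-measured)
Q1=list(down(1.147+np.pi/2))
def L(xy,ztip,v=150,ori=None): bot.line_to([xy[0],xy[1],ztip-OFF],v,ori)
E
python3 - <<'E'
from h import *
P=[515.5,-47.5]
L(P,50,40)
bot.move_gripper(0,30); s=bot.read_state(); print('grip',s['width'],s['contact_force'])
if s['width']>12:
    L(P,125,150); print('lift',bot.read_state()['width'])
    L([513,-268],115,200); s=bot.read_state(); print(s['t'],s['width'],s['tcp_pos'],s['contact_force'])
I={n:bot.camera(n) for n in("side","top")}
mosaic("pics/m7.png",[("side",275,210,66,66,9,0,0),("top",320,180,24,40,8,602,0)],I)
T=np.array([513,-268,111-40.]);print('tip expected',proj('side',T),'head ctr bottom',proj('side',T+[0,0,40]),'eye',proj('side',[513,-268,56]))
E
```

```text
grip 16.31984118452395 [ 0.71967049  0.05367387 -0.71347792]
lift 16.136060159819323
18.3417 16.205786160432297 [ 512.94105789 -267.35275063   85.0683455 ] [ 0.30114089 -0.14041085 -0.30288238]
tip expected [305.95706816 252.17867604] head ctr bottom [307.54702417 243.89414027] eye [305.38394276 255.16497113]
```

View pics/m7.png

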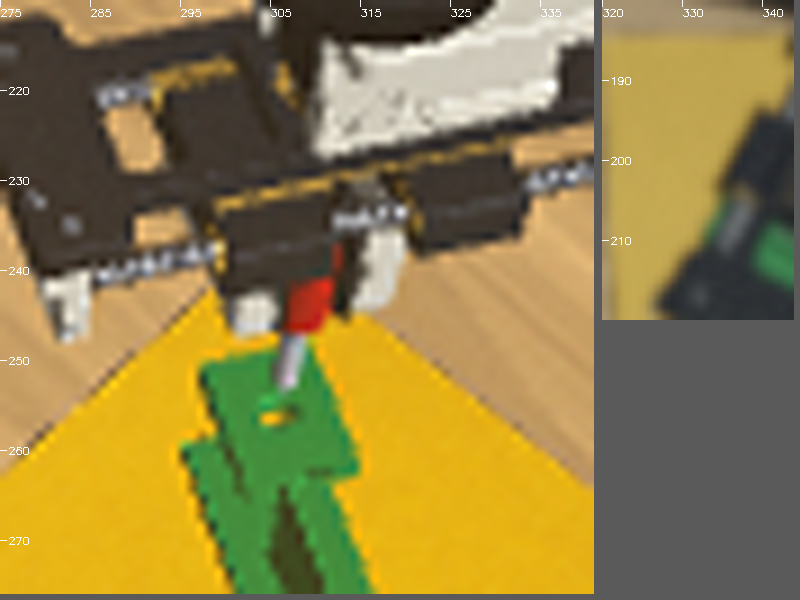

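The held pin is upright. Its tip is at side (306.5,252.6), against an expected (306.0,252.2), and the eye is at (305.3,255.3), so they line up within about 1.5 mm. I'll insert it step by step, watching the force.

Run:
```python
from h import *
E=np.array([512.6,-267.7]); c=E.copy()
L(c,106,100); bot.pause(.15); f0=bot.read_state()['contact_force']; z=106; k=0; log=[]
sp=[(1.2,0),(0,1.2),(-1.2,0),(0,-1.2),(2,2),(-2,2),(-2,-2),(2,-2)]
while z>59.5:
    z-=4 if z>66 else 1.5
    L(c,z,50); f=bot.read_state()['contact_force']-f0; log.append((z,*np.round(f,1)))
    if f[2]>5:
        if z<63: break
        z+=4 if z>66 else 1.5; L(c,z+1,50); z+=1
        if k>=8: print('fail');break
        c=E+sp[k]; k+=1; L(c,z,50)
print(log,c); s=bot.read_state(); print(s['t'],s['tcp_pos'],s['width'])
```

```text
[(102, np.float64(-0.8), np.float64(-1.8), np.float64(-0.2)), (98, np.float64(-0.1), np.float64(-0.9), np.float64(-0.2)), (94, np.float64(-0.0), np.float64(-1.5), np.float64(0.0)), (90, np.float64(-0.1), np.float64(-1.3), np.float64(-0.0)), (86, np.float64(-0.7), np.float64(-0.9), np.float64(0.2)), (82, np.float64(-0.7), np.float64(-1.5), np.float64(0.5)), (78, np.float64(-0.8), np.float64(-0.8), np.float64(-0.1)), (74, np.float64(-0.7), np.float64(-0.6), np.float64(1.1)), (70, np.float64(-0.3), np.float64(-0.9), np.float64(0.8)), (66, np.float64(-1.5), np.float64(-1.4), np.float64(0.3)), (64.5, np.float64(-0.6), np.float64(-1.6), np.float64(0.7)), (63.0, np.float64(0.0), np.float64(-1.2), np.float64(0.2)), (61.5, np.float64(0.4), np.float64(-1.3), np.float64(-0.3)), (60.0, np.float64(-0.9), np.float64(-1.3), np.float64(0.5)), (58.5, np.float64(-4.0), np.float64(1.8), np.float64(11.4))] [ 512.6 -267.7]
22.5917 [ 512.77838732 -267.79178615   30.04056562] 16.150231793216044
```

The pin went in freely and seated where expected (11 N at tip z≈59.8, with 60 predicted). Now I'll release, lift clear and re-measure the bracket before the second grasp.

Run:
```python
from h import *
c=[512.6,-267.7]
L(c,60,30); bot.move_gripper(60); L(c,130,200); L([440,-300],150,300)
I={n:bot.camera(n) for n in("side","top")}; print(bot.read_state()['t'])
mosaic("pics/m8.png",[("side",280,230,60,80,7,0,0),("top",326,185,46,60,8,424,0)],I)
```

```text
24.7667
```

View pics/m8.png

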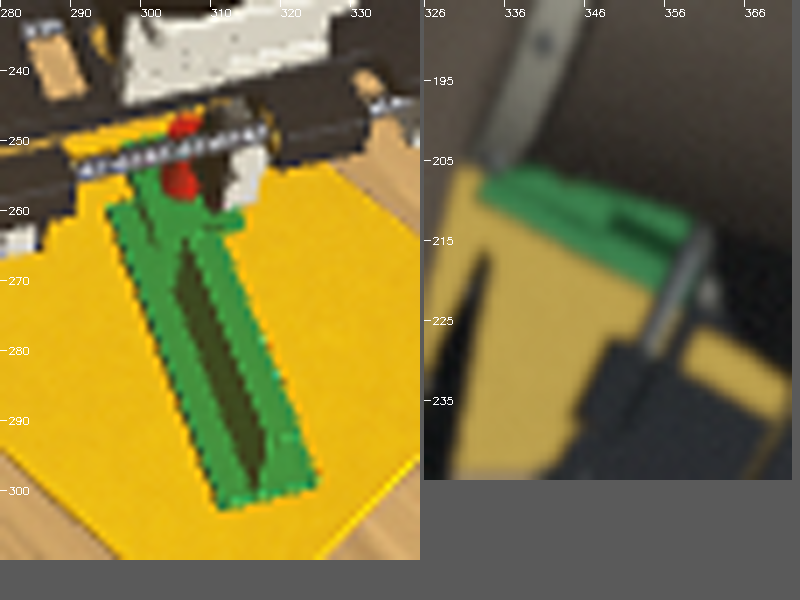

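The head is seated: its lower rim is at side (305.3,257.9), with 257.4 expected. The bracket has not moved, since its foot corners match to within 0.7 px. Now I'll grasp the web and carry it to a point 60 mm short of the show pose.

Run:
```python
from h import *
a=1.147; g=np.array([485.2,-329.7])-6*np.array([np.cos(a),np.sin(a)])
L(g,150,250); L(g,45,150); L(g,26,50)
print('f',np.round(bot.read_state()['contact_force'],1))
bot.move_gripper(0,50); s=bot.read_state(); print('grip',s['width'],np.round(s['contact_force'],1))
L(g,120,80); print('lift',bot.read_state()['width']); L(g,210,150)
b=1.351; u=np.array([np.cos(b),np.sin(b)]); t=np.array([407.9,290.8])-73.5*u
pre=t-60*u; q=list(down(b+np.pi/2))
print(bot.solve_ik([*pre,210-OFF],q),bot.solve_ik([*t,210-OFF],q))
bot.move_ptp([*pre,210-OFF],q)
s=bot.read_state(); print(s['t'],s['tcp_pos'],s['width'],np.round(s['contact_force'],1))
I={n:bot.camera(n) for n in("side","top")}
mosaic("pics/m9.png",[("side",100,50,130,145,4,0,0),("top",70,175,62,75,4,530,0),("top",130,195,66,70,4,530,304)],I)
```

```text
f [-0.2  0.2  0.2]
grip 13.565376576384073 [-1.2  0.2 -0.3]
lift 13.449029670455902
[ 0.88581566 -0.08210976 -0.55228894  0.         -1.10061714 -1.10561199] [ 0.95116082 -0.01056592 -0.48557396  0.         -1.09578829 -1.17095714]
31.2417 [379.10831952 160.18264462 180.14377554] 13.66174439270528 [-0.   0.1 -1.8]
```

View pics/m9.png

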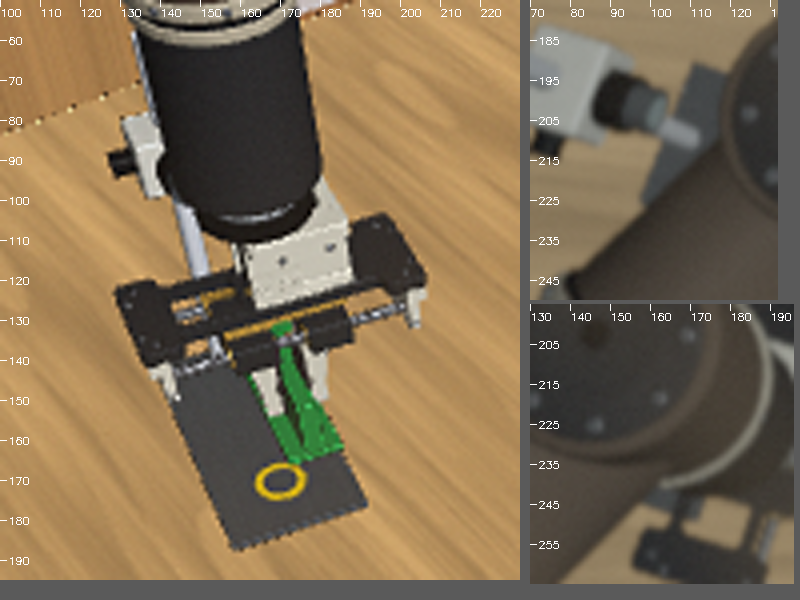

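Held firmly: width 13.6, and the force of -1.8 N matches the weight of bracket plus pin. The side view shows the bracket hanging level with its foot end near (170,160), behind the fingers. The arm is clear of the camera. I'll advance the last 60 mm slowly with a force watch.

Run:
```python
from h import *
b=1.351; u=np.array([np.cos(b),np.sin(b)]); t=np.array([407.9,290.8])-73.5*u
f0=bot.read_state()['contact_force']
for d in(45,30,15,0):
    L(t-d*u,210,50); f=bot.read_state()['contact_force']-f0
    if np.linalg.norm(f)>3: print('stop',d,f); break
bot.pause(.5); s=bot.read_state(); print(s['t'],s['tcp_pos'],s['width'],f)
I={n:bot.camera(n) for n in("side","top")}
# expected outline of the bracket/pin at the target pose
im=I['side'].copy(); O=np.r_[t+6*u,190]; Rz=R.from_euler('z',b).as_matrix()
big=cv2.resize(im[60:170,95:215],None,fx=5,fy=5,interpolation=cv2.INTER_CUBIC)[...,::-1].copy()
for part in BR+[cyl(9,50,84)+[67.5,0,0]]:
    X=part@Rz.T+O; q=np.array([(proj('side',x)+.5-[95,60])*5 for x in X]).astype(np.int32)
    cv2.polylines(big,[cv2.convexHull(q)],True,(255,0,255),1)
cv2.imwrite("pics/m10.png",big)
```

```text
33.6417 [391.87454904 218.99337845 180.245235  ] 13.973940989089485 [-0.19923558  0.09753632 -0.61768838]
```

View pics/m10.png

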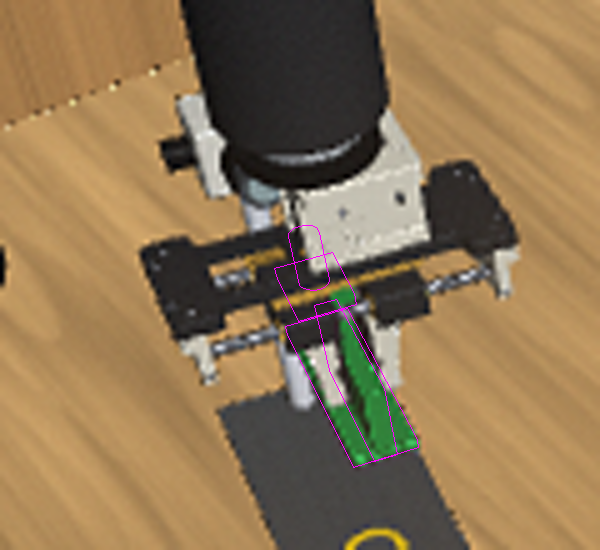

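The bracket's outline matches the target pose to about 1 px at the foot end and along the left edge, so it is upright and in line. The force is steady and nothing touches. Handing in.

Run:
```python
from plant import bot
bot.pause(.4); s=bot.read_state(); print(s['t'],s['tcp_pos'],s['width'],s['contact_force'],abs(s['qvel']).max()); print(bot.close_job())
```

```text
34.1417 [391.86094094 219.11828768 180.18330661] 13.753262561425379 [-0.32786094  0.10869162 -1.6853751 ] 0.001220498801788514
the job is handed in; nothing more can be done
None
```

The pin is home in the green bracket, and the arm is holding the bracket in front of the camera. I handed the job in at 34 s of the 64 s allowed; no verdict was reported.

- **First grasp missed:** the fingers closed above the pin head. Touching the plywood block (z = 46 mm) at a reported 16.2 mm showed that the fingers really end about 30 mm behind the stated TCP. I corrected for this in every later move.
- **Pin:** it went in freely and seated with 11 N at the predicted height. The picture afterwards showed the head down on the lug and the bracket unmoved.
- **Final hold:** the arm was still, the finger opening was steady at about 13.7 mm, and the measured load (about 1.7 N) matched bracket plus pin. The visible foot end and left edge matched the target outline to about 1 px in the side view. The lens height used was 240 mm, the top of the stated range.
- **Not seen directly:** at the end the gripper hid the eye and pin head in both views. That the pin is still home rests on the load and the earlier picture. I also did not re-measure the spool, tape and screwdriver, but the arm never worked near them.
- **Disagreements:** triangulated heights came out about 2 mm low throughout, and the pin head read 16.2 mm wide between the fingers instead of 18 mm.

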